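# Scrub out the beaker and hold the brush slanted over the filings tray

### The arm

A 7-joint arm with a two-finger parallel gripper is mounted at the origin on the work surface. World frame = base frame: x ahead of the robot, y to its left, z up, the work surface at z = 0. Lengths are in m, angles in rad, forces in N, time in s.
With the tool pointing down it reaches from about 0.425 to 0.925 m from the base axis. Payload 6.8 kg.
Tool frame: the origin (TCP) lies at the very end of the fingers, on their centre line; the grasp point (between the pads) lies 19 mm behind it; z points along the fingers, y is the line along which they close (so a half turn about z gives the same grasp; the last joint's range is limited). The gripper opens to 85 mm and grips with 20 to 120 N. Pads are 22 mm wide; open, the fingers measure 114 mm over their backs; the gripper's body (76 mm by 85 mm) begins 54 mm behind the grasp point. The pads swing forward as they close: fully open they stand 13 mm farther back than shut.
Start: joints at [-0.108, 0.477, 0.022, 1.555, -0.011, 1.109, -0.083], TCP at [0.675, 0, 0.231] pointing down, gripper open.
Joint ranges: [-2.96, 2.96], [-0.34, 2.1], [-1.41, 1.46], [0.24, 2.44], [-1.37, 4.51], [0.17, 1.92], [-2.96, 2.96]. Speed limits (rad/s): [2.39, 2.39, 3.14, 3.14, 3.14, 3.14, 3.14].

### API

Orientations are given as a unit quaternion [w, x, y, z].
In Python, from station import get_obs, read_camera, hand_in gives the robot as it stands.
- The arm moves only by the tool arm_command, never from a script. Its argument "commands" is one flat list of numbers, 7 for each row, row after row: the shift along the tool's x, y, z in m, then the turn, a rotation vector about the tool's x, y, z in degrees, then the opening, from 0 (shut) to 1 (fully open). In form: [tx, ty, tz, rx, ry, rz, fingers, tx, ty, tz, rx, ry, rz, fingers, ...]. A call has 1 to 8 rows; each row is the pose to reach, as a shift and turn from the pose commanded when the call began, along the tool's axes at that moment; what a row does not reach only later rows make up. A row lasts 1/10 s, in which the tool goes at most 50 mm and 8.59 degrees, less where a joint would pass 70% of its speed; a pose out of reach is approached as far as the arm can. A call with a gripper value outside its range is refused whole. The fingers move at their own pace and stop on an object; "force" is the grip in N (left out, the last holds). Time passes only in rows, so rows that repeat a pose let the fingers close. It gives the time, the measured TCP pose, the force, the opening and the grip force at its end, in the units of the state.
- get_obs(): the state, without advancing time (a new reading comes with each control period).
- read_camera(name): name is "scene" or "side" or "wrist"; returns a dict with "img" (400x640x3 uint8, red, green, blue), "camera_matrix" (3x3 intrinsics, pixels), "pose" (4x4, takes a point from camera to world coordinates). Camera axes: x right, y down, z forward; pixel columns grow to the right and rows downward; lengths in m; the calibration is good to about 2 mm. A picture is of the moment at which its call begins. There is no depth.
- hand_in(): hands the job in; it is judged then, once.
The state is a dict: "t": time; "q": joint angles; "joint_vel": joint speeds; "joint_torque": joint torques, N m; "eef_pos": TCP position; "tool_rot": TCP orientation; "contact_force": force on the tool from outside, world axes, zero at the start; "torque": the same for the moment, N m; "gripper_width": opening from 0.0 (shut) to 1.0 (fully open); "grasp_force": force on a finger pad.
Only numpy, scipy, OpenCV 4.12 (cv2) and the standard library are available. Lean on these libraries where they do the work, as an engineer would, in place of code of your own. Each camera call takes 0.05 s, during which the arm holds its last target. There are 200 camera calls.

### The job

Take the brush that stands in the steel beaker by its handle and scrub the beaker with two full strokes, each one raising the brush about 4 cm, with the bristles still inside, and pushing it back down to the bottom. Then draw the brush right out, tip it at least halfway from upright towards level, and finish while still holding it like that, with the end of the bristles over the filings tray and about 10 cm or more above the bench, touching nothing but the gripper, so that the metal dust falls into the tray. Leave the tray and the other things on the bench where they are.

Things in the scene. Friction and masses are not known exactly. Their poses are not given: they have to be found in the camera images.
- brush_center (a point): Half-way point (100 mm from either end), on the axis, of a beaker brush 200 mm long, about 80 g, that stands upright in the beaker, bristles down on its inner floor. z runs along the brush from the bristles to the handle's free end. Grip the round handle from any side, about 160 mm from the bristle end (185 mm above the bench at the start).
- brush_foot (a point): The middle of the flat bristle end of the brush (100 mm from the brush's half-way point, along its -z axis).
- brush: The same brush; origin in the middle of its flat bristle end, z along the brush to the handle's free end. Stiff round bristle head, 36 mm in diameter, the lowest 60 mm; brass collar, 19 mm, up to 78 mm; plain round wooden handle, 16 mm in diameter, from 78 mm to the free end at 200 mm. It is heaviest in the lower half.
- beaker: A narrow steel beaker, outside 50 mm and inside 44 mm in diameter, on a wooden foot block 80 x 80 x 20 mm screwed to the bench. Origin on the bench under the middle, z up. Inner floor 25 mm, open rim 100 mm above the bench: 75 mm deep. It stands left or right of the tray, the ring mandrel on the other side.
- beaker_floor (a point): The middle of the beaker's inner floor, 25 mm above the bench.
- beaker_rim (a point): The middle of the beaker's open mouth, 100 mm above the bench.
- tray: The filings tray: a shallow open aluminium tray, 160 mm (its x) by 180 mm (its y), walls 22 mm high and 4 mm thick, loose, about 0.7 kg. Origin on the bench under its middle, z up.
- mandrel: Bystander: a tapered steel ring mandrel, 200 mm tall, on its own round foot 68 mm in diameter, 11 mm thick at the top. Origin under the middle of its foot. Loose.
- bench_block: Bystander: a square steel block, 75 x 75 x 28 mm. Origin under its middle. Loose.
- hammer: Bystander: a small hammer, 24 mm high, lying along its y axis near the robot; handle from -120 mm to 80 mm, head (85 mm across) at +85 mm. Loose.
- pin: Bystander: a wooden bench pin with a notched end, about 155 x 70 x 22 mm. Origin under the middle of its broad part. Loose.
Not all that is in view belongs to the job. Leave any orange or pink look-alike of the beaker alone.

How it is judged:
On the way, in this order (a step that is already met when the one before it is completed fails the run):
1. first stroke: the brush is raised at least 25 mm, bristle end still inside the beaker (horizontal distance between brush_foot and beaker below 0.02 m and angle between brush_center's own z axis and vertical below 0.35 rad and z of brush_foot in the frame of beaker_floor between 0.025 and 0.07 m), for 0.05 s.
2. first stroke: the brush is back down, within 10 mm of the beaker's floor (horizontal distance between brush_foot and beaker below 0.02 m and angle between brush_center's own z axis and vertical below 0.35 rad and z of brush_foot in the frame of beaker_floor below 0.01 m), for 0.05 s.
3. second stroke: raised at least 25 mm again, bristle end still inside (all of step 1), for 0.05 s.
4. second stroke: back down within 10 mm of the floor (all of step 2), for 0.05 s.
5. the brush is drawn out: its bristle end is above the beaker's rim (z of brush_foot in the frame of beaker_rim above 0.005 m), for 0.1 s.
At the end, for the whole second after the job is handed in: The gripper holds the brush still, tipped 37 to 100 degrees from upright, bristle end within the tray's outline seen from above (80 mm along its x, 90 mm along its y); bristle end and brush middle over 60 mm above the bench; brush touches no beaker, tray or mandrel (contact force between the fingers and brush above 1 N and contact force between brush and beaker below 0.05 N and contact force between brush and tray below 0.05 N and contact force between brush and mandrel below 0.05 N and angle between brush_center's own z axis and vertical between 0.65 and 1.75 rad and height (world z) of each of brush_foot, brush_center above 0.06 m and x of brush_foot in the frame of tray between -0.08 and 0.08 m and y of brush_foot in the frame of tray between -0.09 and 0.09 m and linear speed of brush below 0.03 m/s and angular speed of brush below 0.2 rad/s); the arm keeps its last pose, push and grip.
It fails at once if the filings tray is displaced by more than 30 mm (distance of tray from where it was at the start of the episode above 0.03 m).
It fails at once if a bystander is displaced by more than 30 mm, or the mandrel knocked over (distance of any of mandrel, bench_block, hammer, pin from where it was at the start of the episode above 0.03 m or angle between mandrel's own z axis and vertical above 0.5 rad).
It also fails if it takes over 40 s, if anything falls off the work surface, if the arm or the gripper's body presses on something with over 40 N, if the wrist force passes 120 N, or if a joint passes its speed limit or range.

## Working session

There is one attempt and no reset: what is moved stays moved. The work goes in short steps, Python scripts to look and compute and a tool call to move; the robot and the scene stay as the last step left them, time stands still between calls to the robot, and variables do not carry over. Pictures are saved under pics/ and viewed, at most 10 in all, crops included, and the job is handed in when it is done.

Besides the shell and the picture viewer there is one more tool, called after ">>>" as name(argument=value, ...) on one line, values as JSON. arm_command: Moves the arm, as the interface text tells. Its arguments: {"type":"object","properties":{"commands":{"type":"array","items":{"type":"number"}},"force":{"type":"number"}},"required":["commands"]}

```bash
mkdir -p pics; ls; python3 - <<'E'
from station import *
import cv2,numpy as np
o=get_obs();print({k:np.round(v,3) for k,v in o.items()})
for n in("scene","side"):
    c=read_camera(n);cv2.imwrite(f"pics/{n}0.png",c["img"][:,:,::-1]);np.savez(f"pics/{n}0.npz",**c)
    print(n,c["camera_matrix"].round(1).tolist(),c["pose"].round(3).tolist())
E
```

```text
pics
{'t': np.float64(0.0), 'q': array([-0.108,  0.478,  0.022,  1.556, -0.012,  1.109, -0.083]), 'joint_vel': array([-0.001, -0.001,  0.001,  0.   ,  0.001, -0.   ,  0.001]), 'joint_torque': array([-1.0000e-03, -5.9644e+01,  1.6080e+00, -2.8119e+01,  1.2000e-02,
        9.0000e-03,  0.0000e+00]), 'eef_pos': array([ 0.674, -0.   ,  0.23 ]), 'tool_rot': array([-0.001,  0.707,  0.707, -0.001]), 'contact_force': array([ 0.245, -0.117,  0.895]), 'torque': array([-0.047,  0.004,  0.003]), 'grasp_force': np.float64(0.0), 'gripper_width': np.float64(1.002)}
scene [[520.6, 0.0, 319.4], [0.0, 520.6, 197.5], [0.0, 0.0, 1.0]] [[-0.249, 0.792, -0.558, 1.317], [0.968, 0.195, -0.157, 0.284], [-0.016, -0.579, -0.815, 1.208], [0.0, 0.0, 0.0, 1.0]]
side [[471.6, 0.0, 317.5], [0.0, 471.6, 199.2], [0.0, 0.0, 1.0]] [[0.967, -0.194, 0.162, 0.364], [-0.253, -0.721, 0.646, -0.718], [-0.009, -0.666, -0.746, 1.035], [0.0, 0.0, 0.0, 1.0]]
```

View pics/scene0.png

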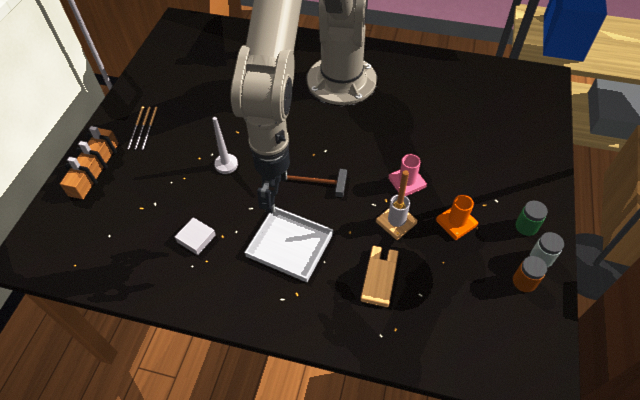

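View pics/side0.png

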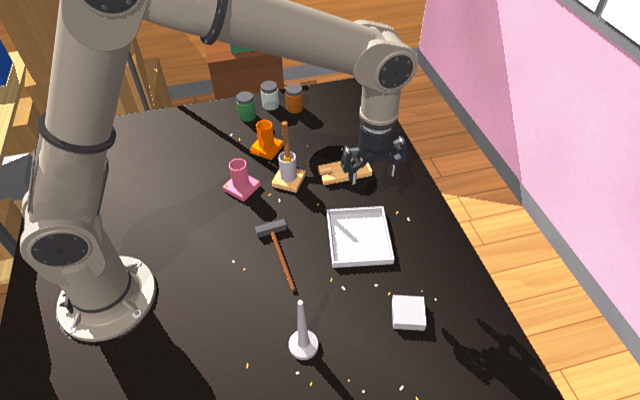

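The scene view shows the brush in the steel beaker: handle top about (405,170), beaker about (399,212). The tray is centred near (289,243), the mandrel at (225,160) and the pink beaker at (408,175), close behind ours. In the side view the handle top is about (285,123), the beaker (288,167) and the tray (360,237).

```bash
cat > h.py <<'E'
import numpy as np,cv2
from station import *
def ray(c,p):
    K,T=c["camera_matrix"],c["pose"]
    d=T[:3,:3]@np.linalg.solve(K,[p[0],p[1],1.]);return T[:3,3],d/np.linalg.norm(d)
def plane(c,p,z):
    o,d=ray(c,p);return (o+d*(z-o[2])/d[2])[:3]
def tri(c1,p1,c2,p2):
    A=np.zeros((3,3));b=np.zeros(3)
    for c,p in((c1,p1),(c2,p2)):
        o,d=ray(c,p);M=np.eye(3)-np.outer(d,d);A+=M;b+=M@o
    return np.linalg.solve(A,b)
def proj(c,X):
    T=np.linalg.inv(c["pose"]);p=c["camera_matrix"]@(T[:3,:3]@X+T[:3,3]);return p[:2]/p[2]
E
python3 - <<'E'
from h import *
s,d=[dict(np.load(f"pics/{n}0.npz")) for n in("scene","side")]
def tray(c,P):
    q=np.array([plane(c,p,.022)[:2] for p in P]);print("tray",q.round(3).tolist(),q.mean(0).round(3))
tray(s,[(274,210),(332,237),(304,279),(246,251)]);tray(d,[(328,208),(387,207),(394,264),(331,267)])
print("top",tri(s,(405,170),d,(285,123)).round(3),plane(s,(405,170),.225).round(3),plane(d,(285,123),.225).round(3))
print("mandrel",plane(s,(225,164),.0).round(3),plane(d,(303,346),0).round(3))
a=cv2.resize(s["img"][150:250,360:440],None,fx=5,fy=5,interpolation=2)
b=cv2.resize(d["img"][110:210,250:330],None,fx=5,fy=5,interpolation=2)
cv2.imwrite("pics/crop.png",np.hstack([a,b])[:,:,::-1])
E
```

```text
tray [[0.576, -0.055], [0.622, 0.12], [0.758, 0.081], [0.717, -0.088]] [0.668 0.014]
tray [[0.605, 0.118], [0.767, 0.078], [0.717, -0.108], [0.559, -0.075]] [0.662 0.003]
top [0.523 0.272 0.228] [0.517 0.274 0.225] [0.526 0.271 0.225]
mandrel [ 0.438 -0.254  0.   ] [ 0.443 -0.252  0.   ]
```

View pics/crop.png

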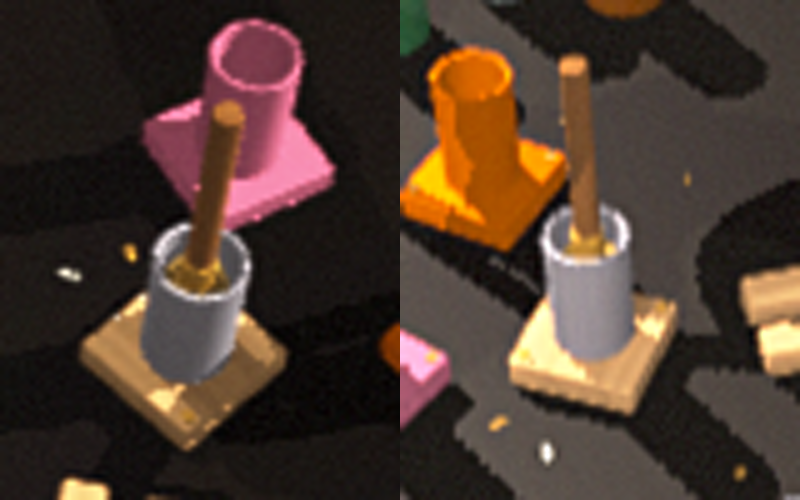

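```bash
python3 - <<'E'
from h import *
s,d=[dict(np.load(f"pics/{n}0.npz")) for n in("scene","side")]
print("top",tri(s,(406,171.6),d,(284.8,122.4)).round(3),"rim",tri(s,(400.2,203),d,(287.2,157.4)).round(3))
for c,t,r in((s,(406,171.6),(400.2,203)),(d,(284.8,122.4),(287.2,157.4))): print(plane(c,t,.225).round(3),plane(c,r,.1).round(3))
E
```

```text
top [0.524 0.276 0.226] rim [0.524 0.277 0.095]
[0.521 0.277 0.225] [0.525 0.278 0.1  ]
[0.526 0.273 0.225] [0.524 0.27  0.1  ]
```

>>> arm_command(commands=[0, 0, -0.03, 0, 0, 0, 1, 0.275, -0.15, -0.03, 0, 0, 0, 1, 0.275, -0.15, -0.03, 0, 0, 0, 1, 0.275, -0.15, -0.03, 0, 0, 0, 1, 0.275, -0.15, -0.03, 0, 0, 0, 1, 0.275, -0.15, -0.03, 0, 0, 0, 1, 0.275, -0.15, -0.03, 0, 0, 0, 1, 0.275, -0.15, -0.03, 0, 0, 0, 1])

```text
t: 0.9
eef_pos: [0.5207, 0.2816, 0.2611]
tool_rot: [-0.002, 0.704, 0.71, 0.0]
contact_force: [0.6, -0.2, 1.0]
gripper_width: 1.001
grasp_force: 0.0
```

>>> arm_command(commands=[0, 0, 0, 0, 0, 0, 1, 0, 0, 0, 0, 0, 0, 1])

```text
t: 1.1
eef_pos: [0.5256, 0.2735, 0.261]
tool_rot: [0.0, 0.708, 0.707, -0.0]
contact_force: [0.9, -1.0, -0.7]
gripper_width: 1.0
grasp_force: 0.0
```

```bash
python3 - <<'E'
from h import *
print(get_obs()["t"],get_obs()["eef_pos"].round(4),get_obs()["q"].round(2))
c=[read_camera(n) for n in("scene","side","wrist")]
cv2.imwrite("pics/w1.png",c[2]["img"][:,:,::-1])
for n,k in zip(("scene","side"),c[:2]): np.savez(f"pics/{n}1.npz",**k); print(proj(k,get_obs()["eef_pos"]))
print(proj(c[2],np.array([.524,.275,.225])),c[2]["pose"].round(3).tolist(),c[2]["camera_matrix"][0])
np.savez("pics/w1.npz",**c[2])
E
```

```text
1.1 [0.5256 0.2735 0.261 ] [-0.51  0.32 -0.09  1.72  0.03  1.1  -0.62]
[405.65172472 163.42304784]
[284.26274725 111.74150067]
[312.20603384 229.14317192] [[1.0, -0.003, 0.0, 0.527], [-0.002, -0.95, -0.313, 0.353], [0.001, 0.313, -0.95, 0.403], [0.0, 0.0, 0.0, 1.0]] [344.85630366   0.         317.31499169]
```

View pics/w1.png

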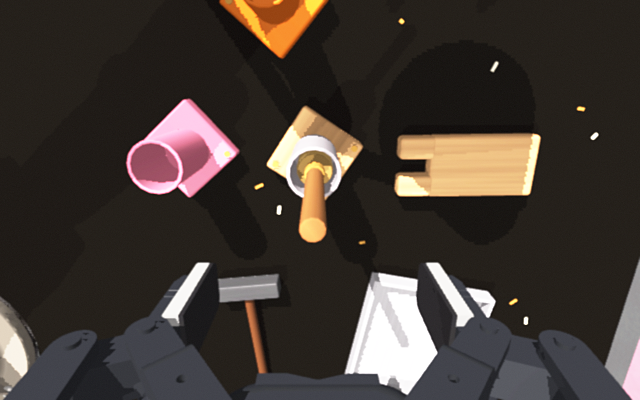

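The wrist view shows the handle's free end at (312,230), against a predicted (312,229), so the estimate holds. The fingers straddle the handle, so I can descend and grip.

>>> arm_command(commands=[0.001, -0.001, 0.045, 0, 0, 0, 1, 0.001, -0.001, 0.091, 0, 0, 0, 1, 0.001, -0.001, 0.091, 0, 0, 0, 1, 0.001, -0.001, 0.091, 0, 0, 0, 0.5, 0.001, -0.001, 0.091, 0, 0, 0, 0, 0.001, -0.001, 0.091, 0, 0, 0, 0, 0.001, -0.001, 0.091, 0, 0, 0, 0, 0.001, -0.001, 0.091, 0, 0, 0, 0], force=80)

```text
t: 2.05
eef_pos: [0.5246, 0.2764, 0.1717]
tool_rot: [0.0, 0.707, 0.707, 0.001]
contact_force: [-0.6, -0.4, 3.8]
gripper_width: 0.17
grasp_force: 77.9
```

>>> arm_command(commands=[0, 0, 0, 0, 0, 0, 0, 0, 0, 0, 0, 0, 0, 0, 0, 0, 0, 0, 0, 0, 0, 0, 0, 0, 0, 0, 0, 0])

```text
t: 2.45
eef_pos: [0.5244, 0.2766, 0.1717]
tool_rot: [0.0, 0.707, 0.707, 0.001]
contact_force: [-2.1, -0.8, 6.4]
gripper_width: 0.16
grasp_force: 77.9
```

>>> arm_command(commands=[0, 0, -0.02, 0, 0, 0, 0, 0, 0, -0.04, 0, 0, 0, 0, 0, 0, -0.04, 0, 0, 0, 0, 0, 0, -0.04, 0, 0, 0, 0])

```text
t: 2.85
eef_pos: [0.5241, 0.2761, 0.2105]
tool_rot: [0.0, 0.707, 0.707, 0.0]
contact_force: [-0.2, -0.3, -1.8]
gripper_width: 0.163
grasp_force: 78.0
```

```bash
python3 - <<'E'
from h import *
c=[read_camera(n) for n in("scene","side")]
o=get_obs();print(o["t"],o["eef_pos"].round(4))
a=cv2.resize(c[0]["img"][130:250,350:450],None,fx=4,fy=4,interpolation=2)
b=cv2.resize(c[1]["img"][90:210,240:340],None,fx=4,fy=4,interpolation=2)
cv2.imwrite("pics/up1.png",np.hstack([a,b])[:,:,::-1])
E
```

```text
2.95 [0.5234 0.2756 0.2093]
```

View pics/up1.png

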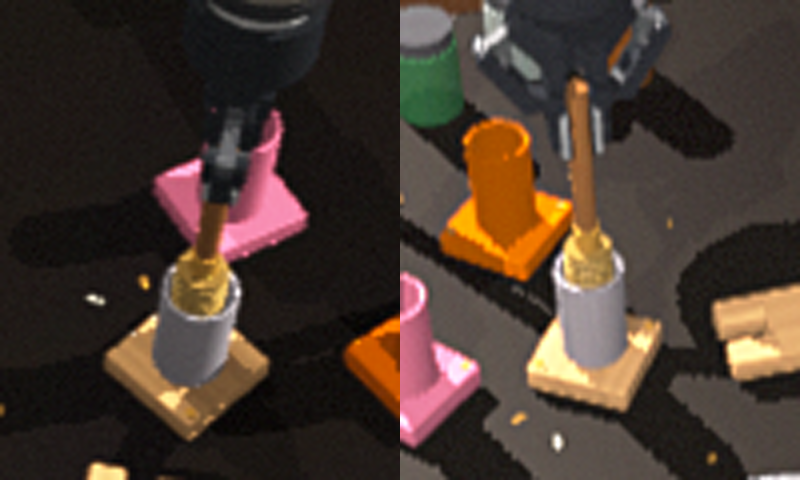

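The brush is raised about 38 mm and upright between the fingers (handle at about crop (580,150)), with the bristles still in the beaker. Next: down, second stroke up, then down.

>>> arm_command(commands=[0, 0, 0.02, 0, 0, 0, 0, 0, 0, 0.04, 0, 0, 0, 0, 0, 0, 0.04, 0, 0, 0, 0, 0, 0, 0.04, 0, 0, 0, 0])

```text
t: 3.35
eef_pos: [0.5237, 0.276, 0.1695]
tool_rot: [-0.0, 0.707, 0.707, -0.0]
contact_force: [0.3, 0.8, -0.4]
gripper_width: 0.164
grasp_force: 78.4
```

>>> arm_command(commands=[0, 0, -0.02, 0, 0, 0, 0, 0, 0, -0.04, 0, 0, 0, 0, 0, 0, -0.04, 0, 0, 0, 0, 0, 0, -0.04, 0, 0, 0, 0])

```text
t: 3.75
eef_pos: [0.5237, 0.2758, 0.2097]
tool_rot: [-0.0, 0.707, 0.707, -0.0]
contact_force: [1.2, -0.2, -1.1]
gripper_width: 0.165
grasp_force: 78.4
```

>>> arm_command(commands=[0, 0, 0.02, 0, 0, 0, 0, 0, 0, 0.04, 0, 0, 0, 0, 0, 0, 0.04, 0, 0, 0, 0, 0, 0, 0.04, 0, 0, 0, 0])

```text
t: 4.15
eef_pos: [0.5231, 0.2754, 0.1687]
tool_rot: [-0.0, 0.707, 0.707, -0.001]
contact_force: [0.2, 0.3, 0.3]
gripper_width: 0.167
grasp_force: 78.3
```

```bash
python3 - <<'E'
from h import *
c=[read_camera(n) for n in("scene","side")]
o=get_obs();print(o["t"],o["eef_pos"].round(4))
a=cv2.resize(c[0]["img"][130:250,350:450],None,fx=4,fy=4,interpolation=2)
b=cv2.resize(c[1]["img"][90:210,240:340],None,fx=4,fy=4,interpolation=2)
cv2.imwrite("pics/dn2.png",np.hstack([a,b])[:,:,::-1])
E
```

```text
4.25 [0.5234 0.2757 0.1694]
```

View pics/dn2.png

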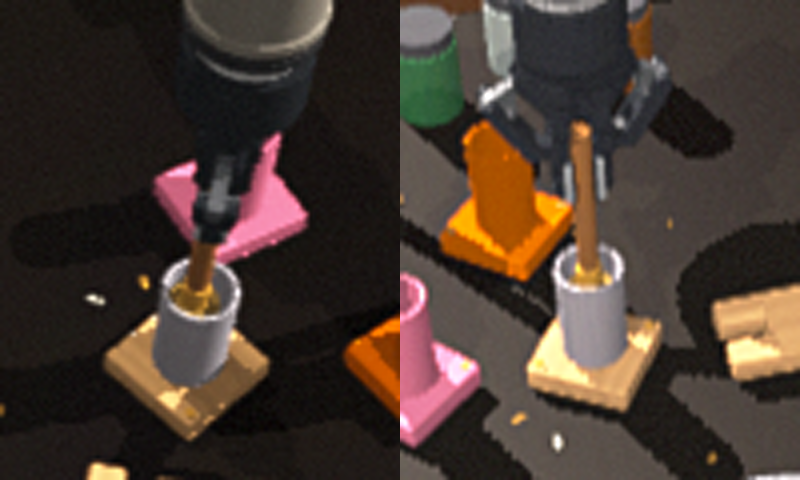

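The side crop shows the brush back at the bottom, its collar just below the rim at about crop (590,275). Now I'll draw it straight out.

>>> arm_command(commands=[0, 0, -0.04, 0, 0, 0, 0, 0, 0, -0.08, 0, 0, 0, 0, 0, 0, -0.12, 0, 0, 0, 0, 0, 0, -0.14, 0, 0, 0, 0, 0, 0, -0.14, 0, 0, 0, 0, 0, 0, -0.14, 0, 0, 0, 0], force=110)

```text
t: 4.85
eef_pos: [0.5237, 0.2758, 0.3097]
tool_rot: [-0.0, 0.707, 0.707, -0.0]
contact_force: [0.4, 0.2, -2.1]
gripper_width: 0.155
grasp_force: 107.6
```

>>> arm_command(commands=[-0.03, 0, 0, 0, 0, 0, 0, -0.07, 0.005, 0, 0, 0, 0, 0, -0.11, 0.01, 0, 0, 0, 0, 0, -0.15, 0.015, 0, 0, 0, 0, 0, -0.19, 0.02, 0, 0, 0, 0, 0, -0.23, 0.025, 0, 0, 0, 0, 0, -0.27, 0.03, 0, 0, 0, 0, 0, -0.27, 0.03, 0, 0, 0, 0, 0])

```text
t: 5.65
eef_pos: [0.5531, -0.0016, 0.3081]
tool_rot: [0.0, 0.711, 0.704, -0.003]
contact_force: [0.2, 0.0, -1.4]
gripper_width: 0.158
grasp_force: 107.6
```

>>> arm_command(commands=[0, 0, 0, -7, 0, 0, 0, 0, 0, 0, -14, 0, 0, 0, 0, 0, 0, -21, 0, 0, 0, 0, 0, 0, -28, 0, 0, 0, 0, 0, 0, -35, 0, 0, 0, 0, 0, 0, -42, 0, 0, 0, 0, 0, 0, -49, 0, 0, 0, 0, 0, 0, -52, 0, 0, 0])

```text
t: 6.45
eef_pos: [0.5551, -0.0089, 0.3087]
tool_rot: [0.286, 0.66, 0.645, 0.257]
contact_force: [0.7, -1.1, -0.9]
gripper_width: 0.162
grasp_force: 107.8
```

```bash
python3 - <<'E'
from h import *
from scipy.spatial.transform import Rotation as R
c=[read_camera(n) for n in("scene","side")]
o=get_obs();w=np.array(o["tool_rot"]);M=R.from_quat(w[[1,2,3,0]]).as_matrix();z=M[:,2]
print(o["t"],o["eef_pos"].round(4),o["q"].round(2),M.round(3).tolist(),"foot",(o["eef_pos"]+z*.138).round(3),"tilt",np.degrees(np.arccos(-z[2])))
f=o["eef_pos"]+z*.138
for k in c: print(proj(k,f),proj(k,o["eef_pos"]))
cv2.imwrite("pics/end.png",np.hstack([cv2.resize(k["img"][50:350,100:500],None,fx=1,fy=1) for k in c])[:,:,::-1])
E
```

```text
6.55 [ 0.5552 -0.009   0.3086] [-0.17 -0.1  -0.04  2.33  0.92  0.24 -1.06] [[0.035, 0.706, 0.708], [0.999, -0.002, -0.047], [-0.032, 0.708, -0.705]] foot [ 0.653 -0.015  0.211] tilt 45.16457488000219
[273.43698285 194.76107998] [285.03592914 137.45555428]
[363.30131529 193.15360293] [322.68205817 169.5707545 ]
```

View pics/end.png

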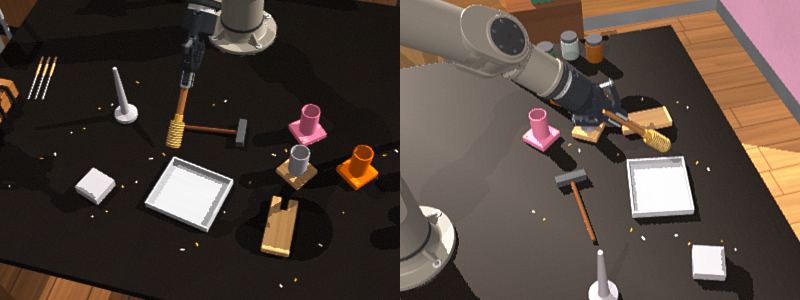

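The brush is clear of everything. Its bristle end is at about scene (274,198), near its computed position above the tray, and the tilt is 45°. I'll move outwards a little so the arm can reach more tilt.

>>> arm_command(commands=[0.008, 0.01, 0.01, 0, 0, 0, 0, 0.016, 0.02, 0.02, -2, 0, 0, 0, 0.016, 0.02, 0.02, -4, 0, 0, 0, 0.016, 0.02, 0.02, -4, 0, 0, 0, 0.016, 0.02, 0.02, -4, 0, 0, 0])

```text
t: 7.05
eef_pos: [0.5854, 0.0064, 0.3096]
tool_rot: [0.309, 0.65, 0.636, 0.279]
contact_force: [0.1, -0.9, -1.2]
gripper_width: 0.16
grasp_force: 107.8
```

>>> arm_command(commands=[0, 0, 0, 0, 0, 0, 0, 0, 0, 0, 0, 0, 0, 0, 0, 0, 0, 0, 0, 0, 0])

```text
t: 7.35
eef_pos: [0.5862, 0.0061, 0.3114]
tool_rot: [0.31, 0.649, 0.635, 0.28]
contact_force: [0.2, -0.8, -0.5]
gripper_width: 0.154
grasp_force: 107.8
```

```bash
python3 - <<'E'
from h import *
from scipy.spatial.transform import Rotation as R
c=[read_camera(n) for n in("scene","side")]
o=get_obs();w=np.array(o["tool_rot"]);M=R.from_quat(w[[1,2,3,0]]).as_matrix();z=M[:,2];f=o["eef_pos"]+z*.138
print(o["t"],o["eef_pos"].round(4),o["q"].round(2),o["joint_vel"].round(3),"foot",f.round(3),"tilt",np.degrees(np.arccos(-z[2])),o["grasp_force"])
for k in c: print(proj(k,f),proj(k,o["eef_pos"]))
cv2.imwrite("pics/end2.png",np.hstack([k["img"][50:350,100:500] for k in c])[:,:,::-1])
E
```

```text
7.45 [0.5862 0.0061 0.3114] [-0.13 -0.05 -0.11  2.32  1.43  0.23 -1.59] [-0.     0.001 -0.001  0.001  0.008  0.003 -0.008] foot [ 0.691 -0.     0.222] tilt 49.40777900085303 107.79298424720764
[274.4226356  206.39848424] [287.43618982 147.6990928 ]
[376.69978815 182.62546357] [334.39964387 161.43336473]
```

View pics/end2.png

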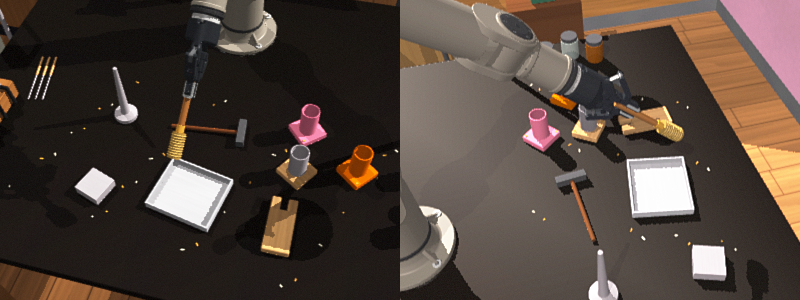

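The images show the bristle end at scene (276,207) and side (378,181), matching the computed (0.69, 0.00, 0.22). That is inside the tray's outline and the tilt is 49°, with the arm still.

```bash
python3 -c "
from station import *
print(hand_in())"
```

```text
the job is handed in; nothing more can be done
None
```

I scrubbed the beaker with two full strokes, drew the brush out and handed the job in with it held about 49° from upright, bristle end over the tray about 22 cm above the bench; the hand-in gave no verdict.

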